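Sort the watchmaker's bench into its trays

ROBOT

A 6-joint arm with a two-finger parallel gripper is mounted at the origin on the work surface. World frame = base frame: x ahead of the robot, y to its left, z up, the work surface at z = 0. Lengths are in m, angles in degrees, forces in N, time in s.
With the tool pointing down it reaches from about 0.35 to 0.875 m from the base axis. Payload 4.2 kg.
Tool frame: the origin (TCP) lies on the centre line of the jaws, within the pads' length; the fingertips stand 25 mm ahead of it and the grasp point (between the pads) lies 6 mm ahead of it (finger_overhang is the distance from the TCP to the fingertips, in m); z points along the fingers, y is the line along which they close (so a half turn about z gives the same grasp; the last joint's range is limited). The gripper opens to 87 mm and grips with 3 to 60 N. Pads are 19 mm wide; open, the fingers measure 117 mm over their backs; the gripper's body (75 mm by 190 mm) begins 51 mm behind the grasp point.
Start: joints at [-60.986, 22.042, 0.453, 0, -68.411, -14.817], TCP at [0.153, -0.606, 0.218] pointing down, gripper open.
Joint ranges: [-179.83, 179.83], [-69.29, 118.12], [-61.27, 80.66], [-181.25, 117.63], [-171.15, -9.14], [-177.46, 177.46]. Speed limits (degrees/s): [159.86, 159.86, 180, 180, 180, 180].

INTERFACE

Orientations are given as a 3x3 rotation matrix whose columns are the frame's x, y, z axes.
In Python, from station import sense, capture, finish_job, spot_in, tip_of, finger_overhang gives the robot as it stands. The module is installed in compiled form; this text tells all that it offers.
- The arm moves only by the tool servo_tool, never from a script. Its arguments are lists of equal length, an entry for each row: "slide": the shift along the tool's x, y, z in m, a list of three; "spin": the turn about the tool's z in degrees; "grip": the closure, from 0 (fully open) to 1 (shut). A call has exactly 5 rows; each row is the pose to reach, as a shift and turn from the pose commanded when the call began, along the tool's axes at that moment; what a row does not reach only later rows make up. A row lasts 1/12 s, in which the tool goes at most 41.7 mm and 7.16 degrees, less where a joint would pass 70% of its speed; a pose out of reach is approached as far as the arm can. A call with a gripper value outside its range is refused whole. The fingers move at their own pace and stop on an object; the grip force is fixed at half the most. Time passes only in rows, so rows that repeat a pose let the fingers close, or fill a call up. It gives the time, the measured TCP pose, the force, the opening and the grip force at its end, in the units of the state.
- sense(): the state, without advancing time (a new reading comes with each control period).
- capture(name): name is "scene" or "side" or "wrist"; returns a dict with "pixels" (400x640x3 uint8, blue, green, red), "depth" (400x640 float32, m along the optical axis (not along the pixel's ray), 0 where there is no reading), "fx", "fy", "cx", "cy" (pixels), "k1" (the pictures are not rectified: a ray, as slopes to the right and down, at radius r is drawn at 1 + k1 r^2 times it, then the intrinsics apply), "R" (3x3) and "t" (3): a world point X has camera coordinates R X + t; the wrist camera has in their place "hand_eye" (4x4, takes a point from camera to tool coordinates, whose origin is the TCP and whose axes are the flange's). Camera axes: x right, y down, z forward; pixel columns grow to the right and rows downward; lengths in m; the calibration is good to about 2 mm. A picture is of the moment at which its call begins: read the wrist's pose just before it.
- finish_job(): hands the job in; it is judged then, once.
Trained networks look in the newest picture that a camera, given by its name, has taken for a name from the list of things; names that differ only in an ending like _2 or _b are one class to them, and where a whole thing is asked for, a point or a joint stands for the part that bears it (a point fixed in the world has none). Each returns a list of dicts, best first, with "conf" (0 to 1); they miss things now and then, are a little off and sometimes report something else, mostly with a low value. They report only what shows in the picture. A call takes as long as a camera call. They do not tell look-alikes from the thing itself.
- spot_in(thing, camera): "point" ([x, y, z] in m, in world coordinates, good to about 4 mm: the middle of the surface that is visible of it).
- tip_of(thing, camera): "point" ([x, y, z] in m, in world coordinates, good to about 4 mm: a listed point, or the origin of a listed thing).
The state is a dict: "time_s": time; "joints": joint angles; "joint_velocities": joint speeds; "effort": joint torques, N m; "tcp_pos": TCP position; "ee_rot": TCP orientation; "wrist_force": force on the tool from outside, world axes, zero at the start; "moment": the same for the moment, N m; "gripper_width": opening from 0.0 (shut) to 1.0 (fully open); "gripper_force": force on a finger pad.
Only numpy, scipy, OpenCV 4.12 (cv2) and the standard library are available. Lean on these libraries where they do the work, as an engineer would, in place of code of your own. Each camera call takes 0.05 s, during which the arm holds its last target. There are 200 camera calls.

TASK

Clear up the watchmaker's bench: stand both battery cells upright in the long narrow tray, stand both loupes on their flanges in the round dish, and lay the clock movement flat in the square tray with its shaft up. Each must rest on the floor of its tray; set them down rather than dropping them, and leave the little oil bottle standing where it is.

Things in the scene. Friction and masses are not known exactly. Their poses are not given: they have to be found in the camera images.
- cell_1: Battery cell: plain steel and grey upright cylinder, 26 mm diameter, 48 mm tall plus a 2 mm nub (8 mm across) on top. Origin: centre of its underside; z up. Starts standing. About 65 g. One of two alike.
- cell_2: Battery cell: plain steel and grey upright cylinder, 26 mm diameter, 48 mm tall plus a 2 mm nub (8 mm across) on top. Origin: centre of its underside; z up. Starts standing. About 65 g. The other of the two.
- loupe_1: Eyeglass loupe: black upright cylinder, 30 mm diameter, 38 mm tall, on a foot flange 36 mm in diameter and 6 mm thick, glass lens on top. Origin: centre of its underside; z up. Starts standing on the flange. About 40 g. One of two alike.
- loupe_2: Eyeglass loupe: black upright cylinder, 30 mm diameter, 38 mm tall, on a foot flange 36 mm in diameter and 6 mm thick, glass lens on top. Origin: centre of its underside; z up. Starts standing on the flange. About 40 g. The other of the two.
- movement: Quartz clock movement: flat black square box 56 x 56 x 16 mm with a brass shaft (8 mm diameter, 14 mm tall, with a flat brass disc 16 mm across and 3 mm high round its foot, which can be ignored) standing up from the centre of its top. Origin: centre of its underside; x and y along its sides, z up along the shaft. About 60 g.
- long_tray: Long narrow dark wooden tray, open on top: outside 75 mm along its x, 165 mm along its y, 16 mm high; walls and floor 5 mm thick (inside 65 x 155 mm). Fixed to the bench. Origin: centre of its underside; z up.
- square_tray: Square dark wooden tray, open on top: outside 140 x 140 mm, 12 mm high; walls and floor 5 mm thick (inside 130 x 130 mm). x and y along its sides. Fixed to the bench. Origin: centre of its underside; z up.
- round_dish: Round dark wooden dish, open on top: outside 124 mm in diameter at the foot, 134 mm at the rim, 12 mm high; wall and floor 5 mm thick (flat inner floor about 114 mm in diameter). Fixed to the bench. Origin: centre of its underside; z up.
- oil_bottle: Small amber glass oil bottle with a black cap, 32 mm diameter, 65 mm tall, standing among the things; to be left alone. Origin: centre of its underside; z up. Small loose odds and ends up to 30 mm tall (watch, tin, ring, wooden block, screwdriver) also lie between the things; they do not matter.
Not all that is in view belongs to the job. Leave any blue or red look-alike of the loupe_2 alone.

How it is judged (in metres and radians):
At the end, for the whole second after the job is handed in: Both cells on the floor of the long tray, both loupes on that of the round dish, the movement on that of the square tray: upright within 0.12 rad, underside under 9 mm above the tray's underside, centre inside the tray, at rest; the oil bottle upright within 20 mm of its start (z of each of cell_1, cell_2 in the frame of long_tray below 0.009 m and angle between each of cell_1, cell_2, loupe_1, loupe_2, movement, oil_bottle's own z axis and vertical below 0.12 rad and linear speed of each of cell_1, cell_2, loupe_1, loupe_2, movement below 0.02 m/s and x of cell_1 in the frame of long_tray between -0.028 and 0.028 m and y of cell_1 in the frame of long_tray between -0.073 and 0.073 m and x of cell_2 in the frame of long_tray between -0.028 and 0.028 m and y of cell_2 in the frame of long_tray between -0.073 and 0.073 m and z of each of loupe_1, loupe_2 in the frame of round_dish below 0.009 m and horizontal distance between each of loupe_1, loupe_2 and round_dish below 0.05 m and z of movement in the frame of square_tray below 0.009 m and x of movement in the frame of square_tray between -0.045 and 0.045 m and y of movement in the frame of square_tray between -0.045 and 0.045 m and distance of oil_bottle from where it was at the start of the episode below 0.02 m); the robot touches nothing.
It fails at once if the oil bottle is knocked over or shifted by 2 cm or more (distance of oil_bottle from where it was at the start of the episode above 0.02 m or angle between oil_bottle's own z axis and vertical above 0.35 rad).
It fails at once if a thing is dropped: it falls free with its underside more than 45 mm above the bench ((height (world z) of cell_1 above 0.045 m and contact force between the fingers and cell_1 below 0.01 N and linear speed of cell_1 above 0.25 m/s) or (height (world z) of cell_2 above 0.045 m and contact force between the fingers and cell_2 below 0.01 N and linear speed of cell_2 above 0.25 m/s) or (height (world z) of loupe_1 above 0.045 m and contact force between the fingers and loupe_1 below 0.01 N and linear speed of loupe_1 above 0.25 m/s) or (height (world z) of loupe_2 above 0.045 m and contact force between the fingers and loupe_2 below 0.01 N and linear speed of loupe_2 above 0.25 m/s) or (height (world z) of movement above 0.045 m and contact force between the fingers and movement below 0.01 N and linear speed of movement above 0.25 m/s)).
It also fails if it takes over 115 s, if anything falls off the work surface, if the arm or the gripper's body presses on something with over 40 N, if the wrist force passes 120 N, or if a joint passes its speed limit or range.

## Working session

There is one attempt and no reset: what is moved stays moved. The work goes in short steps, Python scripts to look and compute and a tool call to move; the robot and the scene stay as the last step left them, time stands still between calls to the robot, and variables do not carry over. Pictures are saved under pics/ and viewed, at most 14 in all, crops included, and the job is handed in when it is done.

Besides the shell and the picture viewer there is one more tool, called after "Call:" by a JSON object that holds its "name" and its "arguments", one argument or row to a line. servo_tool: Moves the arm, as the interface text tells. Its arguments: {"type":"object","properties":{"slide":{"type":"array"},"spin":{"type":"array"},"grip":{"type":"array"}},"required":["slide","spin","grip"]}

```bash
mkdir -p pics; cat > h.py <<'E'
import numpy as np, cv2
from station import *
def world(c,u,v,d=None,st=None):
    if d is None:
        d=np.median([x for x in c["depth"][v-2:v+3,u-2:u+3].ravel() if x>0])
    p=np.array([(u-c["cx"])/c["fx"],(v-c["cy"])/c["fy"]]);q=p.copy()
    for _ in range(10): q=p/(1+c["k1"]*(q@q))
    X=np.array([q[0]*d,q[1]*d,d])
    if "R" in c: return np.array(c["R"]).T@(X-np.array(c["t"]))
    X=(np.array(c["hand_eye"])@np.r_[X,1])[:3]
    return np.array(st["tcp_pos"])+np.array(st["ee_rot"])@X
def pix(c,X):
    x=np.array(c["R"])@X+np.array(c["t"]);q=x[:2]/x[2];q=q*(1+c["k1"]*(q@q))
    return (q*[c["fx"],c["fy"]]+[c["cx"],c["cy"]]).round().astype(int)
E
python3 - <<'E'
from h import *
s=sense();print(s["time_s"],s["tcp_pos"],np.round(s["ee_rot"],3).tolist(),finger_overhang)
for n in ["scene","side"]:
    c=capture(n);cv2.imwrite(f"pics/{n}0.png",c["pixels"])
    for t in ["cell_1","loupe_1","movement","long_tray","square_tray","round_dish","oil_bottle"]:
        for f in (spot_in,tip_of):
            print(n,t,f.__name__,[(np.round(o["point"],3).tolist(),round(o["conf"],2),pix(c,np.array(o["point"])).tolist()) for o in f(t,n)])
E
```

```text
0.0 [ 0.15316415 -0.60530546  0.21735671] [[-0.969, -0.245, -0.001], [-0.245, 0.969, 0.002], [0.0, 0.002, -1.0]] 0.025
scene cell_1 call [([0.447, 0.093, 0.039], 0.65, [316, 153]), ([0.628, 0.203, 0.034], 0.58, [398, 161])]
scene cell_1 call [([0.444, 0.099, 0.0], 0.69, [317, 160]), ([0.624, 0.208, 0.002], 0.42, [396, 166]), ([0.426, -0.079, 0.004], 0.22, [269, 201])]
scene loupe_1 call [([0.37, -0.154, 0.033], 0.79, [230, 204]), ([0.358, -0.087, 0.033], 0.78, [245, 184]), ([0.634, -0.22, 0.04], 0.71, [299, 286]), ([0.456, -0.172, 0.039], 0.55, [252, 228]), ([0.433, -0.081, 0.035], 0.53, [269, 197])]
scene loupe_1 call [([0.45, -0.171, -0.0], 0.63, [252, 233]), ([0.427, -0.077, 0.003], 0.52, [270, 201]), ([0.629, -0.217, 0.0], 0.5, [299, 290])]
scene movement call [([0.358, -0.287, 0.018], 0.68, [190, 244])]
scene movement call [([0.356, -0.281, 0.003], 0.85, [193, 244])]
scene long_tray call [([0.525, 0.377, 0.008], 0.82, [398, 109])]
scene long_tray call [([0.391, 0.267, 0.001], 0.71, [337, 112]), ([0.525, 0.379, 0.006], 0.61, [398, 109])]
scene square_tray call [([0.536, -0.37, 0.
[... 1114 characters left out ...]
0, 180])]
side movement call [([0.355, -0.267, 0.016], 0.55, [366, 154])]
side movement call []
side long_tray call [([0.527, 0.381, 0.005], 0.8, [279, 310])]
side long_tray call [([0.527, 0.377, -0.001], 0.85, [279, 311])]
side square_tray call [([0.53, -0.363, 0.004], 0.73, [316, 137])]
side square_tray call [([0.529, -0.368, 0.0], 0.71, [316, 138])]
side round_dish call [([0.638, -0.012, 0.006], 0.67, [265, 197]), ([0.446, 0.111, 0.035], 0.5, [327, 224])]
side round_dish call [([0.638, -0.015, 0.0], 0.73, [265, 198])]
side oil_bottle call [([0.394, 0.275, 0.032], 0.51, [342, 273])]
side oil_bottle call [([0.393, 0.266, -0.002], 0.66, [342, 280]), ([0.624, 0.213, 0.001], 0.27, [253, 254])]
```

View pics/scene0.png

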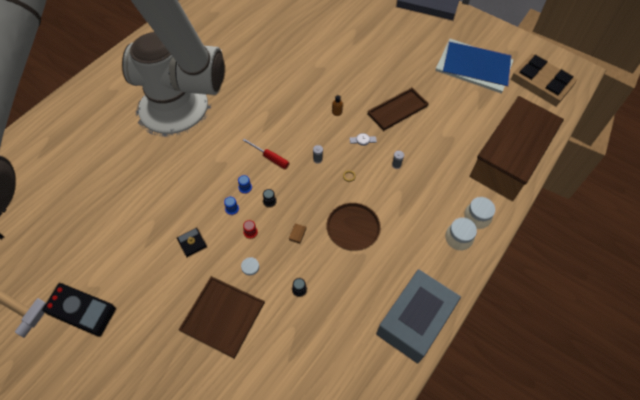

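View pics/side0.png

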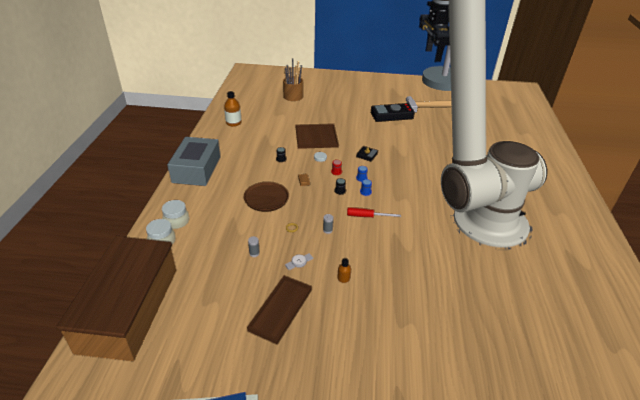

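The scene picture shows these loupe candidates: black at (269,198) and (299,287), blue look-alikes at (245,184) and (231,205), and a red one at (250,229). I choose the two black ones. The cells are grey at (318,153) and (398,158), the movement is at (191,242) and the oil bottle at (337,105). Next I check the choice in a close crop and get the orientations.

```bash
python3 - <<'E'
from h import *
c=capture("scene");im=c["pixels"]
cv2.imwrite("pics/crop.png",cv2.resize(im[90:300,175:425],None,fx=2.8,fy=2.8,interpolation=cv2.INTER_CUBIC))
c2=capture("side")
for cc,name,L in((c,"scene",{"long":(398,109,.012),"square":(223,317,.009),"mov":(191,242,.016),"dish":(355,226,.012)}),(c2,"side",{"long":(279,310,.012),"square":(316,137,.009),"mov":(366,154,.016),"dish":(265,197,.012)})):
  im=cc["pixels"]
  for n,(u,v,z) in L.items():
    R=45
    y0,x0=max(v-R,0),u-R
    sub=im[y0:v+R,x0:u+R].max(2)
    m=(sub<105).astype(np.uint8)
    k,l,st,ce=cv2.connectedComponentsWithStats(m)
    i=l[v-y0,u-x0]
    if i==0: i=1+np.argmax(st[1:,4])
    cnt=max(cv2.findContours((l==i).astype(np.uint8),0,1)[0],key=cv2.contourArea)[:,0]
    P=[]
    Rm,t=np.array(cc["R"]),np.array(cc["t"])
    for a,b in cnt:
        # intersect ray with plane z
        o=-Rm.T@t; d=world(cc,a+x0,b+y0,1.0)-o
        P.append((o+d*(z-o[2])/d[2])[:2])
    r=cv2.minAreaRect(np.array(P,np.float32));print(name,n,st[i].tolist(),np.round(r[0],4),np.round(r[1],4),round(r[2],1))
E
```

```text
scene long [14, 24, 61, 43, 1327] [0.5244 0.3749] [0.1739 0.0832] 71.1
scene square [1, 5, 86, 81, 3935] [ 0.5326 -0.3698] [0.142  0.1405] 12.0
scene mov [31, 31, 30, 29, 494] [ 0.356  -0.2818] [0.0554 0.0599] 67.5
scene dish [17, 22, 53, 48, 1999] [ 0.637  -0.0119] [0.1269 0.1289] 36.2
side long [13, 10, 65, 69, 2241] [0.5231 0.3772] [0.1737 0.0801] 71.1
side square [24, 32, 44, 24, 937] [ 0.5312 -0.3703] [0.14   0.1553] 11.5
side mov [35, 37, 22, 16, 204] [ 0.3525 -0.2717] [0.0733 0.0601] 65.4
side dish [24, 30, 45, 30, 1046] [ 0.6356 -0.01  ] [0.1321 0.1303] 70.7
```

View pics/crop.png

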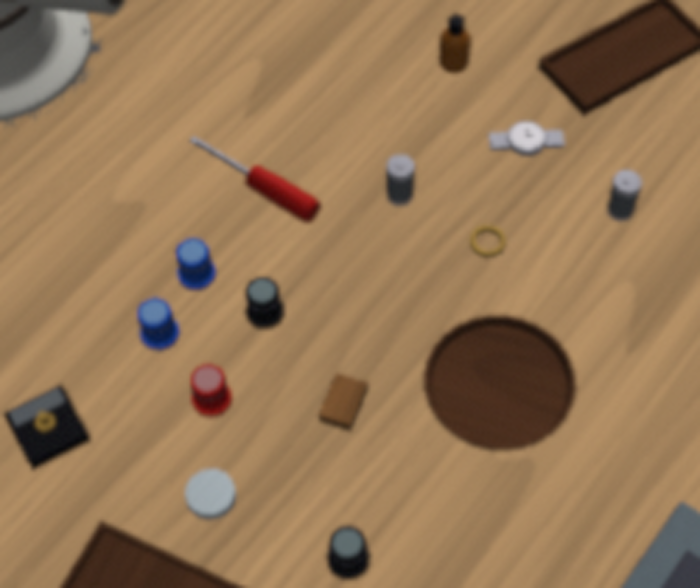

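The crop confirms both loupes are black: (264,302) and (348,552) in crop pixels. The movement lies flat with its shaft up. Next I plan the approach to it.

```bash
cat >> h.py <<'E'
def plan(wps):
    """wps: (x,y,z,ang) ang = world angle of tool y axis in deg; prints slide/spin per leg, each from the former waypoint"""
    s=sense();p=np.array(s["tcp_pos"]);R=np.array(s["ee_rot"]);a=np.degrees(np.arctan2(R[1,1],R[0,1]))
    print("t",round(s["time_s"],2),"tcp",np.round(p,4),"ang",round(a,1),"w",round(s["gripper_width"],3),"f",s["gripper_force"])
    for x,y,z,b in wps:
        d=np.array([x,y,z])-p;t=np.radians(a-90);  # tool y at a, z down -> x at a+90
        ux=np.array([np.cos(np.radians(a+90)),np.sin(np.radians(a+90)),0]);uy=np.array([np.cos(np.radians(a)),np.sin(np.radians(a)),0])
        print((x,y,z,b),"slide",np.round([d@ux,d@uy,-d[2]],4),"spin",round(a-b,1)); p=np.array([x,y,z]);a=b
E
python3 - <<'E'
from h import *
print(sense()["ee_rot"])
plan([(.25,-.45,.217,104.2),(.33,-.31,.217,86),(.356,-.281,.19,67.5)])
c=capture("scene")
for k in(-.08,.08): print(pix(c,np.array([.524+k*.324,.376+k*.946,.016])))
E
```

```text
[[-9.69456934e-01 -2.45261599e-01  2.35016432e-05]
 [-2.45261599e-01  9.69456935e-01  2.01423399e-05]
 [-2.77239735e-05  1.37630806e-05 -1.00000000e+00]]
t 1.6 tcp [ 0.1533 -0.6059  0.2184] ang 104.2 w 1.004 f 0.0
(0.25, -0.45, 0.217, 104.2) slide [-0.132   0.1274  0.0014] spin -0.0
(0.33, -0.31, 0.217, 86) slide [-0.1119  0.1161 -0.    ] spin 18.2
(0.356, -0.281, 0.19, 67.5) slide [-0.0239  0.0307  0.027 ] spin 18.5
[376 119]
[419  96]
```

Call:
{"name": "servo_tool", "arguments": {
  "slide": [
    [-0.02,0.02,0],
    [-0.05,0.048,0],
    [-0.08,0.076,0],
    [-0.106,0.102,0],
    [-0.132,0.127,0]
  ],
  "spin": [0,0,0,0,0],
  "grip": [0,0,0,0,0]
}}

```text
time_s: 2.07
tcp_pos: [0.2507, -0.4488, 0.2186]
ee_rot: [[-0.97, -0.245, 0.0], [-0.245, 0.97, -0.0], [-0.0, -0.0, -1.0]]
wrist_force: [1.6, -0.2, 0.5]
gripper_width: 1.002
gripper_force: 0.0
```

Call:
{"name": "servo_tool", "arguments": {
  "slide": [
    [-0.026,0.026,0],
    [-0.052,0.052,0],
    [-0.076,0.078,0],
    [-0.096,0.1,0],
    [-0.112,0.116,0]
  ],
  "spin": [3,7,11,15,18],
  "grip": [0,0,0,0,0]
}}

```text
time_s: 2.48
tcp_pos: [0.3309, -0.3085, 0.2188]
ee_rot: [[-0.998, 0.068, 0.001], [0.068, 0.998, -0.0], [-0.001, -0.0, -1.0]]
wrist_force: [1.0, 0.0, -0.6]
gripper_width: 0.998
gripper_force: 0.0
```

Call:
{"name": "servo_tool", "arguments": {
  "slide": [
    [-0.008,0.01,0.01],
    [-0.016,0.02,0.02],
    [-0.024,0.03,0.027],
    [-0.024,0.03,0.027],
    [-0.024,0.03,0.027]
  ],
  "spin": [5,10,15,18.5,18.5],
  "grip": [0,0,0,0,0]
}}

```text
time_s: 2.9
tcp_pos: [0.3564, -0.2815, 0.1912]
ee_rot: [[-0.925, 0.379, -0.001], [0.379, 0.925, 0.0], [0.001, -0.0, -1.0]]
wrist_force: [-0.6, -0.0, 0.1]
gripper_width: 0.997
gripper_force: 0.0
```

```bash
cat >> h.py <<'E'
def look(things,png=None):
    s=sense();c=capture("wrist")
    if png: cv2.imwrite(png,c["pixels"])
    for t in things:
        for f,n in((spot_in,"spot"),(tip_of,"tip")): print(t,n,[(np.round(o["point"],4).tolist(),round(o["conf"],2)) for o in f(t,"wrist")])
    return s,c
E
python3 - <<'E'
from h import *
s,c=look(["movement"],"pics/w1.png")
pts=np.array([world(c,u,v,c["depth"][v,u],s) for v in range(2,398,3) for u in range(2,638,3) if c["depth"][v,u]>0])
m=(pts[:,2]>.011)&(pts[:,2]<.024)&(np.hypot(pts[:,0]-.356,pts[:,1]+.281)<.055)
print(m.sum(),pts[:,2].min(),cv2.minAreaRect(pts[m][:,:2].astype(np.float32)),np.median(pts[m][:,2]))
plan([])
E
```

```text
movement spot []
movement tip [([0.3529, -0.2827, 0.0006], 0.65)]
225 -0.003050034769433496 ((0.3500799834728241, -0.2795690596103668), (0.054154958575963974, 0.0520080104470253), 68.34483337402344) 0.016181694796290752
t 3.05 tcp [ 0.3562 -0.2823  0.1918] ang 67.8 w 0.998 f 0.0
```

View pics/w1.png

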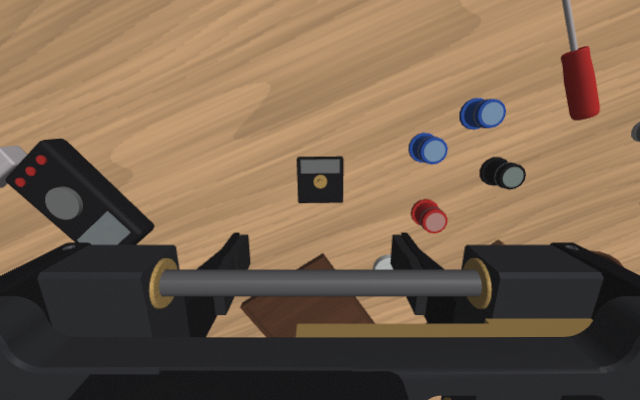

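The wrist picture shows the movement at (320,180), square to the jaws. I descend and grip its sides.

```bash
python3 - <<'E'
from h import *
plan([(.353,-.281,.029,68),(.353,-.281,.11,68),(.44,-.325,.11,86),(.532,-.370,.11,103),(.532,-.370,.036,103)])
E
```

```text
t 3.05 tcp [ 0.3562 -0.2823  0.1918] ang 67.8 w 0.998 f 0.0
(0.353, -0.281, 0.029, 68) slide [0.0035 0.     0.1628] spin -0.2
(0.353, -0.281, 0.11, 68) slide [ 0.     0.    -0.081] spin 0
(0.44, -0.325, 0.11, 86) slide [-0.0971 -0.0082 -0.    ] spin -18
(0.532, -0.37, 0.11, 103) slide [-0.0949 -0.0385 -0.    ] spin -17
(0.532, -0.37, 0.036, 103) slide [0.    0.    0.074] spin 0
```

Call:
{"name": "servo_tool", "arguments": {
  "slide": [
    [0.003,0,0.04],
    [0.003,0,0.08],
    [0.003,0,0.115],
    [0.003,0,0.145],
    [0.003,0,0.162]
  ],
  "spin": [0,0,0,0,0],
  "grip": [0,0,0,0,0]
}}

```text
time_s: 3.47
tcp_pos: [0.3515, -0.2807, 0.0268]
ee_rot: [[-0.925, 0.38, -0.004], [0.38, 0.925, 0.002], [0.004, 0.0, -1.0]]
wrist_force: [0.7, 0.0, -0.3]
gripper_width: 1.002
gripper_force: 0.0
```

Call:
{"name": "servo_tool", "arguments": {
  "slide": [
    [0,0,0],
    [0,0,0],
    [0,0,0],
    [0,0,0],
    [0,0,0]
  ],
  "spin": [0,0,0,0,0],
  "grip": [0.2,0.3,0.4,0.6,0.6]
}}

```text
time_s: 3.88
tcp_pos: [0.3545, -0.2814, 0.0309]
ee_rot: [[-0.925, 0.379, 0.003], [0.379, 0.925, -0.001], [-0.004, 0.0, -1.0]]
wrist_force: [0.3, 0.8, -0.2]
gripper_width: 0.707
gripper_force: 0.0
```

Call:
{"name": "servo_tool", "arguments": {
  "slide": [
    [0,0,0],
    [0,0,0],
    [0,0,0],
    [0,0,0],
    [0,0,0]
  ],
  "spin": [0,0,0,0,0],
  "grip": [0.6,0.6,0.6,0.6,0.6]
}}

```text
time_s: 4.3
tcp_pos: [0.3534, -0.281, 0.0295]
ee_rot: [[-0.925, 0.379, 0.0], [0.379, 0.925, -0.0], [-0.0, 0.0, -1.0]]
wrist_force: [0.8, -0.6, -0.2]
gripper_width: 0.413
gripper_force: 0.0
```

```bash
python3 - <<'E'
from h import *
s,c=look(["movement"],"pics/w2.png"); plan([])
E
```

```text
movement spot [([0.3438, -0.2828, 0.0171], 0.96)]
movement tip [([0.3511, -0.2846, 0.0037], 0.6)]
t 4.45 tcp [ 0.3534 -0.2809  0.0294] ang 67.7 w 0.403 f 0.0
```

View pics/w2.png

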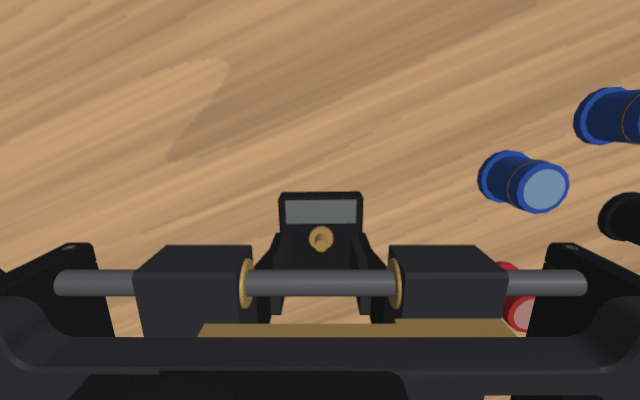

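```bash
python3 - <<'E'
from h import *
s=sense();c=capture("wrist")
H=np.array(c["hand_eye"]);print(H.round(3).tolist(),c["fx"],c["k1"])
for y in(-.0175,0,.0175):
  for z in (0,.006,.025):
    x=np.linalg.inv(H)@[0,y,z,1];q=x[:2]/x[2];q=q*(1+c["k1"]*(q@q));print(y,z,(q*[c["fx"],c["fy"]]+[c["cx"],c["cy"]]).round())
R=np.array(s["ee_rot"])
for u,v in((320,238),(320,232),(320,212),(300,212),(340,212),(290,195),(352,195),(265,255),(290,250),(350,250),(280,290),(365,290)):
    w=world(c,u,v,None,s);print(u,v,w.round(4),(R.T@(w-s["tcp_pos"])).round(4))
E
```

```text
[[0.001, -0.959, -0.284, 0.08], [1.0, 0.0, 0.001, 0.001], [-0.001, -0.284, 0.959, -0.166], [0.0, 0.0, 0.0, 1.0]] 289.49511422433824 -0.0036476190965920425
-0.0175 0 [291. 248.]
-0.0175 0.006 [292. 244.]
-0.0175 0.025 [294. 233.]
0 0 [319. 248.]
0 0.006 [319. 244.]
0 0.025 [319. 233.]
0.0175 0 [346. 248.]
0.0175 0.006 [346. 244.]
0.0175 0.025 [343. 233.]
320 238 [ 0.3481 -0.2779  0.0275] [0.006  0.0009 0.0019]
320 232 [ 0.3474 -0.2776  0.0196] [0.0068 0.0009 0.0098]
320 212 [ 0.3356 -0.2727  0.0163] [0.0195 0.0009 0.0131]
300 212 [ 0.3306 -0.2848  0.0167] [ 0.0197 -0.0122  0.0127]
340 212 [ 0.3404 -0.2606  0.0169] [0.0197 0.0139 0.0125]
290 195 [ 0.3185 -0.287   0.0124] [ 0.03   -0.0188  0.017 ]
352 195 [ 0.3334 -0.2494  0.0141] [0.0305 0.0217 0.0153]
265 255 [ 0.3315 -0.301   0.0639] [ 0.0127 -0.0268 -0.0345]
290 250 [ 0.344  -0.2955  0.0387] [ 0.0032 -0.017  -0.0093]
350 250 [ 0.355  -0.262   0.0439] [ 0.0057  0.0181 -0.0145]
280 290 [ 0.3212 -0.2797  0.1211] [ 0.0302 -0.0111 -0.0917]
365 290 [ 0.3307 -0.2564  0.1212] [ 0.0303  0.0141 -0.0918]
```

```bash
python3 - <<'E'
from h import *
s=sense();c=capture("wrist");R=np.array(s["ee_rot"])
for v in(225,240,252,262,305):
  print(v,[(u,*(R.T@(world(c,u,v,c["depth"][v,u],s)-s["tcp_pos"])*1000).round().astype(int).tolist()) for u in list(range(262,300,5))+list(range(340,380,5)) if c["depth"][v,u]>0])
im=c["pixels"][170:330,240:400].astype(float);im=np.clip(im*2.5,0,255).astype(np.uint8)
cv2.imwrite("pics/w3.png",cv2.resize(im,(600,600),interpolation=cv2.INTER_CUBIC));print(sense()["gripper_width"])
E
```

```text
225 [(262, 4, -41, 30), (267, 4, -37, 29), (272, 4, -34, 30), (277, 4, -30, 30), (282, 10, -24, 13), (287, 11, -21, 13), (292, 11, -18, 12), (297, 10, -14, 15), (340, 11, 14, 12), (345, 10, 17, 14), (350, 11, 21, 13), (355, 11, 24, 13), (360, 10, 28, 14), (365, 5, 33, 29), (370, 4, 37, 30), (375, 4, 41, 30)]
240 [(262, -8, -42, 30), (267, -8, -38, 29), (272, -7, -34, 29), (277, 13, -23, -17), (282, 11, -21, -12), (287, 11, -18, -12), (292, 0, -18, 13), (297, 0, -15, 13), (340, 0, 14, 12), (345, -1, 18, 14), (350, 12, 18, -14), (355, 11, 21, -12), (360, 13, 23, -17), (365, 13, 26, -16), (370, -8, 38, 29), (375, -8, 41, 29)]
252 [(262, -17, -42, 29), (267, 12, -27, -31), (272, 13, -24, -32), (277, 11, -22, -28), (282, 11, -19, -28), (287, 9, -17, -24), (292, -9, -18, 13), (297, -9, -15, 12), (340, -9, 15, 14), (345, -10, 18, 14), (350, 5, 18, -15), (355, 12, 19, -29), (360, 11, 22, -28), (365, 13, 24, -32), (370, 13, 27, -31), (375, -17, 42, 29)]
262 [(262, 12, -27, -41), (267, 13, -24, -43), (272, 13, -22, -42), (277, 11, -20, -39), (282, 11, -18, -39), (287, 4, -17, -26), (292, -18, -19, 15), (297, -17, -15, 14), (340, -17, 15, 13), (345, -17, 18, 14), (350, -1, 18, -17), (355, 8, 19, -32), (360, 11, 20, -38), (365, 11, 23, -39), (370, 13, 25, -42), (375, 12, 27, -41)]
305 [(262, 9, -22, -70), (267, 3, -22, -61), (272, -3, -21, -53), (277, -4, -19, -52), (282, -5, -17, -50), (287, -63, -25, 29), (292, -63, -21, 29), (297, -63, -17, 29), (340, -63, 17, 30), (345, -63, 21, 29), (350, -64, 25, 30), (355, -63, 29, 29), (360, -3, 19, -53), (365, -3, 21, -53), (370, 0, 23, -57), (375, 7, 23, -67)]
0.40688977016320255
```

View pics/w3.png

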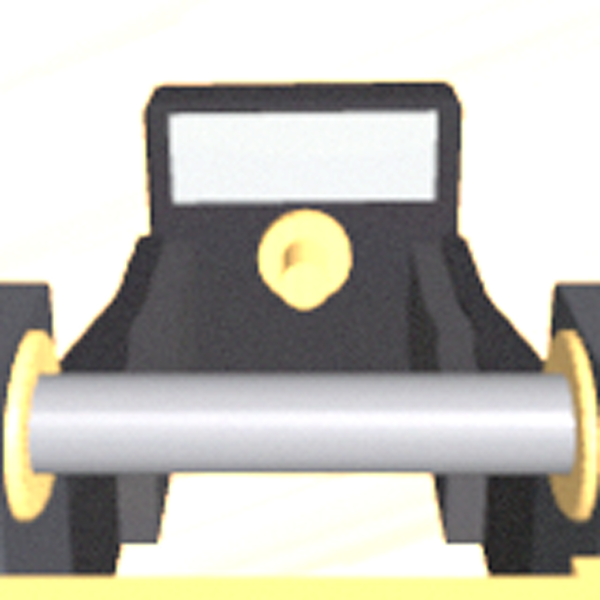

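The crop shows the fingertips ending at about crop (140,237), near the TCP itself and above the box top. They are not 25 mm ahead of the TCP as stated, so the jaws closed above the box. I open them, shift 5 mm in tool x and go down carefully, watching the force.

Call:
{"name": "servo_tool", "arguments": {
  "slide": [
    [0,0,-0.004],
    [0.002,0,-0.004],
    [0.005,0,-0.004],
    [0.005,0,-0.004],
    [0.005,0,-0.004]
  ],
  "spin": [0,0,0,0,0],
  "grip": [0.0,0,0,0,0]
}}

```text
time_s: 4.97
tcp_pos: [0.3485, -0.279, 0.0335]
ee_rot: [[-0.925, 0.38, -0.0], [0.38, 0.925, 0.0], [0.0, 0.0, -1.0]]
wrist_force: [0.8, -0.1, -0.5]
gripper_width: 0.694
gripper_force: 0.0
```

Call:
{"name": "servo_tool", "arguments": {
  "slide": [
    [0,0,0],
    [0,0,0],
    [0,0,0],
    [0,0,0],
    [0,0,0]
  ],
  "spin": [0,0,0,0,0],
  "grip": [0.0,0,0,0,0]
}}

```text
time_s: 5.38
tcp_pos: [0.3488, -0.2791, 0.0334]
ee_rot: [[-0.925, 0.38, -0.0], [0.38, 0.925, 0.0], [0.0, -0.0, -1.0]]
wrist_force: [-0.6, 0.4, -0.2]
gripper_width: 0.986
gripper_force: 0.0
```

Call:
{"name": "servo_tool", "arguments": {
  "slide": [
    [0,0,0.003],
    [0,0,0.006],
    [0,0,0.009],
    [0,0,0.01],
    [0,0,0.01]
  ],
  "spin": [0,0,0,0,0],
  "grip": [0.0,0,0,0,0]
}}

```text
time_s: 5.8
tcp_pos: [0.3485, -0.279, 0.023]
ee_rot: [[-0.925, 0.38, -0.001], [0.38, 0.925, 0.0], [0.001, -0.0, -1.0]]
wrist_force: [-0.3, -0.3, -0.1]
gripper_width: 0.995
gripper_force: 0.0
```

Call:
{"name": "servo_tool", "arguments": {
  "slide": [
    [0,0,0.002],
    [0,0,0.004],
    [0,0,0.006],
    [0,0,0.008],
    [0,0,0.008]
  ],
  "spin": [0,0,0,0,0],
  "grip": [0.0,0,0,0,0]
}}

```text
time_s: 6.22
tcp_pos: [0.3485, -0.279, 0.015]
ee_rot: [[-0.925, 0.38, -0.001], [0.38, 0.925, 0.0], [0.001, -0.0, -1.0]]
wrist_force: [0.3, 0.3, 0.1]
gripper_width: 1.001
gripper_force: 0.0
```

```bash
cat > tip.py <<'E'
from h import *
s=sense();c=capture("wrist");R=np.array(s["ee_rot"]);plan([]);print(s["wrist_force"])
def T(u,v): return (R.T@(world(c,u,v,c["depth"][v,u],s)-s["tcp_pos"])*1000).round().astype(int).tolist()
for u in range(225,300,6):
  print(u,[T(u,v)[0::2] for v in range(214,262,4)])
E
python3 tip.py
```

```text
t 6.27 tcp [ 0.3486 -0.279   0.0152] ang 67.7 w 1.0 f 0.0
[0.33107914 0.32541348 0.10507525]
225 [[18, 14], [15, 15], [12, 14], [9, 15], [6, 15], [3, 14], [1, 14], [13, -19], [13, -24], [13, -29], [11, -31], [11, -35]]
231 [[17, 15], [15, 15], [80, -166], [9, 15], [6, 15], [12, -7], [13, -14], [13, -19], [12, -22], [11, -25], [12, -31], [12, -36]]
237 [[17, 15], [15, 15], [12, 15], [9, 15], [6, 15], [13, -8], [11, -11], [11, -15], [11, -21], [11, -26], [10, -28], [8, -29]]
243 [[17, 16], [15, 15], [12, 15], [9, 14], [6, 16], [11, -4], [11, -10], [11, -15], [9, -16], [6, -15], [4, -17], [2, -17]]
249 [[18, 14], [15, 15], [12, 15], [9, 16], [6, 15], [3, 15], [0, 15], [-2, 13], [-6, 15], [-9, 15], [-2, -4], [-4, -5]]
255 [[18, 15], [15, 15], [12, 14], [9, 15], [6, 14], [4, 14], [0, 15], [-3, 15], [-5, 14], [-9, 15], [-11, 15], [-15, 16]]
261 [[18, 15], [14, 16], [12, 15], [9, 15], [6, 15], [3, 15], [0, 15], [-3, 15], [-6, 16], [-9, 15], [-12, 16], [-15, 16]]
267 [[18, 14], [14, 16], [12, 15], [9, 14], [6, 15], [3, 15], [0, 15], [-3, 15], [-5, 14], [-8, 15], [-12, 16], [-15, 15]]
273 [[17, 16], [15, 15], [12, 14], [9, 16], [6, 15], [4, 14], [0, 17], [-3, 16], [-6, 15], [-8, 14], [-12, 15], [-15, 15]]
279 [[23, 0], [20, -1], [18, -1], [16, -2], [13, -1], [10, -1], [8, -2], [5, -2], [2, -2], [0, -2], [-4, 0], [-7, -1]]
285 [[23, 0], [21, -2], [18, 0], [15, -1], [13, -2], [10, -1], [8, -2], [5, -2], [2, -1], [-1, -1], [-4, -1], [-6, -2]]
291 [[23, -2], [21, -1], [18, -2], [16, -2], [13, -2], [10, -2], [7, -1], [5, -1], [2, 0], [-1, -2], [-4, 0], [-6, -2]]
297 [[23, -1], [21, -3], [18, -2], [15, 0], [12, 0], [10, -1], [8, -2], [5, -1], [1, 0], [-1, -1], [-3, -1], [-7, -1]]
```

The tips sit about 2 mm behind the reported TCP, so I will use tip z ≈ tcp z + 2 mm. I go down a further 10 mm.

Call:
{"name": "servo_tool", "arguments": {
  "slide": [
    [0,0,0.003],
    [0,0,0.006],
    [0,0,0.009],
    [0,0,0.01],
    [0,0,0.01]
  ],
  "spin": [0,0,0,0,0],
  "grip": [0.0,0,0,0,0]
}}

```text
time_s: 6.68
tcp_pos: [0.3485, -0.279, 0.005]
ee_rot: [[-0.925, 0.38, -0.001], [0.38, 0.925, 0.0], [0.001, -0.0, -1.0]]
wrist_force: [-0.3, 0.1, 0.4]
gripper_width: 0.996
gripper_force: 0.0
```

Call:
{"name": "servo_tool", "arguments": {
  "slide": [
    [0,0,0],
    [0,0,0],
    [0,0,0],
    [0,0,0],
    [0,0,0]
  ],
  "spin": [0,0,0,0,0],
  "grip": [0.2,0.3,0.4,0.45,0.45]
}}

```text
time_s: 7.1
tcp_pos: [0.3489, -0.2791, 0.0055]
ee_rot: [[-0.925, 0.379, 0.0], [0.379, 0.925, -0.0], [-0.0, 0.0, -1.0]]
wrist_force: [0.6, -0.0, -0.8]
gripper_width: 0.705
gripper_force: 0.0
```

Call:
{"name": "servo_tool", "arguments": {
  "slide": [
    [0,0,0],
    [0,0,0],
    [0,0,0],
    [0,0,0],
    [0,0,0]
  ],
  "spin": [0,0,0,0,0],
  "grip": [0.45,0.45,0.45,0.5,0.5]
}}

```text
time_s: 7.52
tcp_pos: [0.3489, -0.2791, 0.0055]
ee_rot: [[-0.925, 0.379, 0.0], [0.379, 0.925, -0.0], [-0.0, -0.0, -1.0]]
wrist_force: [0.6, 0.7, 1.5]
gripper_width: 0.639
gripper_force: 30.0
```

```bash
python3 - <<'E'
from h import *
plan([(.348,-.279,.085,67.7),(.44,-.325,.085,86),(.532,-.370,.085,103),(.532,-.370,.012,103)])
E
```

```text
t 7.52 tcp [ 0.3489 -0.2791  0.0055] ang 67.7 w 0.639 f 29.981939792633057
(0.348, -0.279, 0.085, 67.7) slide [ 0.0008 -0.0002 -0.0795] spin -0.0
(0.44, -0.325, 0.085, 86) slide [-0.1026 -0.0076 -0.    ] spin -18.3
(0.532, -0.37, 0.085, 103) slide [-0.0949 -0.0385 -0.    ] spin -17
(0.532, -0.37, 0.012, 103) slide [0.    0.    0.073] spin 0
```

Gripped: 0.639 × 87 mm is 55.6 mm. I carry it to the square tray.

Call:
{"name": "servo_tool", "arguments": {
  "slide": [
    [0,0,-0.008],
    [0,0,-0.02],
    [0,0,-0.034],
    [0,0,-0.045],
    [0,0,-0.05]
  ],
  "spin": [0,0,0,0,0],
  "grip": [0.5,0.5,0.5,0.5,0.5]
}}

```text
time_s: 7.93
tcp_pos: [0.3496, -0.2794, 0.0572]
ee_rot: [[-0.925, 0.379, 0.003], [0.379, 0.925, -0.001], [-0.003, 0.0, -1.0]]
wrist_force: [0.2, 0.0, -0.0]
gripper_width: 0.637
gripper_force: 30.0
```

Call:
{"name": "servo_tool", "arguments": {
  "slide": [
    [-0.015,-0.001,0],
    [-0.04,-0.003,0],
    [-0.065,-0.005,0],
    [-0.085,-0.007,0],
    [-0.102,-0.008,0]
  ],
  "spin": [-3,-7,-11,-15,-18.3],
  "grip": [0.5,0.5,0.5,0.5,0.5]
}}

```text
time_s: 8.35
tcp_pos: [0.4413, -0.3259, 0.0554]
ee_rot: [[-0.998, 0.067, 0.0], [0.067, 0.998, -0.0], [-0.0, -0.0, -1.0]]
wrist_force: [-0.6, -0.1, -0.8]
gripper_width: 0.638
gripper_force: 30.0
```

Call:
{"name": "servo_tool", "arguments": {
  "slide": [
    [-0.02,-0.008,0],
    [-0.045,-0.018,0],
    [-0.07,-0.028,0],
    [-0.087,-0.035,0],
    [-0.095,-0.038,0]
  ],
  "spin": [-4,-8,-12,-15,-17],
  "grip": [0.5,0.5,0.5,0.5,0.5]
}}

```text
time_s: 8.77
tcp_pos: [0.5343, -0.3708, 0.0549]
ee_rot: [[-0.974, -0.227, 0.001], [-0.227, 0.974, -0.001], [-0.0, -0.001, -1.0]]
wrist_force: [0.1, -0.7, -0.3]
gripper_width: 0.637
gripper_force: 30.0
```

Call:
{"name": "servo_tool", "arguments": {
  "slide": [
    [0,0,0.01],
    [0,0,0.022],
    [0,0,0.034],
    [0,0,0.04],
    [0,0,0.041]
  ],
  "spin": [0,0,0,0,0],
  "grip": [0.5,0.5,0.5,0.5,0.5]
}}

```text
time_s: 9.18
tcp_pos: [0.5299, -0.3687, 0.0118]
ee_rot: [[-0.975, -0.224, -0.005], [-0.224, 0.975, 0.002], [0.004, 0.003, -1.0]]
wrist_force: [-1.0, -0.2, -0.8]
gripper_width: 0.639
gripper_force: 30.0
```

Call:
{"name": "servo_tool", "arguments": {
  "slide": [
    [0,0,0.001],
    [0,0,0.002],
    [0,0,0.003],
    [0,0,0.0035],
    [0,0,0.0035]
  ],
  "spin": [0,0,0,0,0],
  "grip": [0.5,0.5,0.5,0.5,0.5]
}}

```text
time_s: 9.6
tcp_pos: [0.5324, -0.3698, 0.0113]
ee_rot: [[-0.974, -0.225, 0.001], [-0.225, 0.974, -0.0], [-0.001, -0.0, -1.0]]
wrist_force: [-0.5, -0.7, -0.2]
gripper_width: 0.639
gripper_force: 30.0
```

Call:
{"name": "servo_tool", "arguments": {
  "slide": [
    [0,0,0.0005],
    [0,0,0.001],
    [0,0,0.001],
    [0,0,0.001],
    [0,0,0.001]
  ],
  "spin": [0,0,0,0,0],
  "grip": [0.5,0.5,0.5,0.5,0.3]
}}

```text
time_s: 10.02
tcp_pos: [0.5325, -0.3698, 0.0103]
ee_rot: [[-0.974, -0.225, 0.001], [-0.225, 0.974, -0.0], [-0.001, -0.001, -1.0]]
wrist_force: [-0.1, 1.6, 0.1]
gripper_width: 0.662
gripper_force: 0.0
```

Call:
{"name": "servo_tool", "arguments": {
  "slide": [
    [0,0,0],
    [0,0,0],
    [0,0,0],
    [0,0,0],
    [0,0,0]
  ],
  "spin": [0,0,0,0,0],
  "grip": [0.2,0.15,0.15,0.15,0.15]
}}

```text
time_s: 10.43
tcp_pos: [0.5322, -0.3697, 0.0097]
ee_rot: [[-0.974, -0.225, -0.0], [-0.225, 0.974, 0.0], [0.0, 0.0, -1.0]]
wrist_force: [-0.3, 0.1, 0.9]
gripper_width: 0.846
gripper_force: 0.0
```

Call:
{"name": "servo_tool", "arguments": {
  "slide": [
    [0,0,-0.01],
    [0,0,-0.03],
    [0,0,-0.06],
    [0,0,-0.08],
    [0,0,-0.09]
  ],
  "spin": [0,0,0,0,0],
  "grip": [0.15,0.15,0.2,0.3,0.35]
}}

```text
time_s: 10.85
tcp_pos: [0.534, -0.3707, 0.1043]
ee_rot: [[-0.974, -0.226, 0.006], [-0.226, 0.974, -0.003], [-0.005, -0.004, -1.0]]
wrist_force: [0.1, -0.8, 0.4]
gripper_width: 0.724
gripper_force: 0.0
```

```bash
python3 - <<'E'
from h import *
look(["movement","loupe_1"])
plan([(.58,-.29,.10,103),(.629,-.215,.10,103)])
E
```

```text
movement spot [([0.5304, -0.3742, 0.0221], 0.92)]
movement tip []
loupe_1 spot [([0.3709, -0.1635, 0.0117], 0.95), ([0.4485, -0.1796, 0.031], 0.8), ([0.4353, -0.0926, -0.0013], 0.5)]
loupe_1 tip [([0.4463, -0.1742, -0.0015], 0.88), ([0.3679, -0.1509, -0.0024], 0.81)]
t 11.1 tcp [ 0.5312 -0.3691  0.0984] ang 103.0 w 0.659 f 0.0
(0.58, -0.29, 0.1, 103) slide [-0.0653  0.0662 -0.0016] spin -0.0
(0.629, -0.215, 0.1, 103) slide [-0.0646  0.0621 -0.    ] spin 0
```

Call:
{"name": "servo_tool", "arguments": {
  "slide": [
    [-0.015,0.015,0],
    [-0.04,0.04,0],
    [-0.065,0.065,0],
    [-0.09,0.09,0],
    [-0.11,0.11,0]
  ],
  "spin": [0,0,0,0,0],
  "grip": [0.35,0.35,0.35,0.35,0.35]
}}

```text
time_s: 11.52
tcp_pos: [0.6147, -0.2357, 0.0978]
ee_rot: [[-0.974, -0.225, -0.003], [-0.225, 0.974, 0.001], [0.003, 0.002, -1.0]]
wrist_force: [0.8, -0.6, -0.2]
gripper_width: 0.649
gripper_force: 0.0
```

Call:
{"name": "servo_tool", "arguments": {
  "slide": [
    [-0.01,0.01,0],
    [-0.02,0.018,0],
    [-0.02,0.018,0],
    [-0.02,0.018,0],
    [-0.02,0.018,0]
  ],
  "spin": [0,0,0,0,0],
  "grip": [0.35,0.35,0.35,0.35,0.35]
}}

```text
time_s: 11.93
tcp_pos: [0.6292, -0.2167, 0.0994]
ee_rot: [[-0.975, -0.224, -0.001], [-0.224, 0.975, 0.0], [0.001, 0.0, -1.0]]
wrist_force: [-1.1, -0.8, -0.4]
gripper_width: 0.65
gripper_force: 0.0
```

```bash
python3 - <<'E'
from h import *
s,c=look(["loupe_1"],"pics/w4.png")
plan([(.630,-.215,.014,103),(.63,-.215,.06,103),(.634,-.12,.06,103),(.638,-.035,.06,103)])
E
```

```text
loupe_1 spot [([0.6257, -0.2234, 0.0346], 0.87), ([0.4437, -0.0816, 0.0102], 0.75), ([0.4614, -0.1749, 0.0079], 0.69)]
loupe_1 tip [([0.4278, -0.0781, -0.0028], 0.72), ([0.6311, -0.2224, -0.0041], 0.66)]
t 12.08 tcp [ 0.6294 -0.2169  0.0999] ang 102.9 w 0.653 f 0.0
(0.63, -0.215, 0.014, 103) slide [-0.001   0.0018  0.0859] spin -0.1
(0.63, -0.215, 0.06, 103) slide [ 0.     0.    -0.046] spin 0
(0.634, -0.12, 0.06, 103) slide [-0.0253  0.0917 -0.    ] spin 0
(0.638, -0.035, 0.06, 103) slide [-0.023   0.0819 -0.    ] spin 0
```

View pics/w4.png

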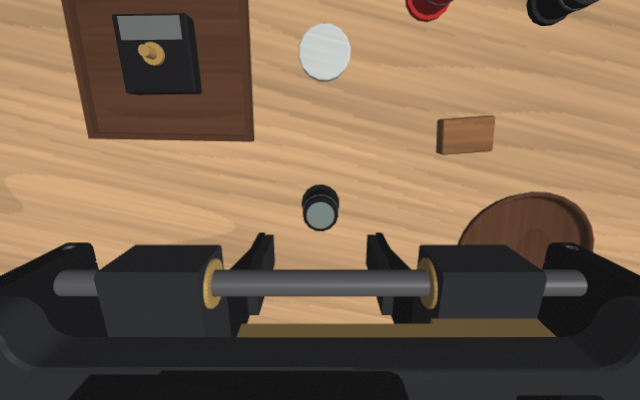

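The loupe is at (320,213), centred between the jaws, and the movement lies flat in its tray at (152,52). I descend.

Call:
{"name": "servo_tool", "arguments": {
  "slide": [
    [0,0,0.02],
    [0,0,0.045],
    [0,0,0.068],
    [0,0,0.08],
    [0,0,0.086]
  ],
  "spin": [0,0,0,0,0],
  "grip": [0.35,0.35,0.35,0.35,0.35]
}}

```text
time_s: 12.5
tcp_pos: [0.6285, -0.2163, 0.0118]
ee_rot: [[-0.975, -0.224, -0.004], [-0.224, 0.975, 0.001], [0.004, 0.001, -1.0]]
wrist_force: [-0.4, -0.2, -0.4]
gripper_width: 0.652
gripper_force: 0.0
```

Call:
{"name": "servo_tool", "arguments": {
  "slide": [
    [0,0,0],
    [0,0,0],
    [0,0,0],
    [0,0,0],
    [0,0,0]
  ],
  "spin": [0,0,0,0,0],
  "grip": [0.4,0.5,0.6,0.7,0.8]
}}

```text
time_s: 12.92
tcp_pos: [0.6309, -0.2159, 0.0152]
ee_rot: [[-0.974, -0.225, 0.002], [-0.225, 0.974, -0.0], [-0.002, -0.001, -1.0]]
wrist_force: [-0.3, -0.7, -0.1]
gripper_width: 0.379
gripper_force: 0.0
```

Call:
{"name": "servo_tool", "arguments": {
  "slide": [
    [0,0,0],
    [0,0,0],
    [0,0,0],
    [0,0,0],
    [0,0,0]
  ],
  "spin": [0,0,0,0,0],
  "grip": [0.8,0.8,0.8,0.8,0.8]
}}

```text
time_s: 13.33
tcp_pos: [0.6307, -0.2158, 0.015]
ee_rot: [[-0.974, -0.225, 0.001], [-0.225, 0.974, -0.0], [-0.001, -0.001, -1.0]]
wrist_force: [-0.4, 1.0, 6.1]
gripper_width: 0.339
gripper_force: 30.0
```

Gripped at 29.5 mm. I carry it to the far side of the dish, target (0.663, -0.005).

Call:
{"name": "servo_tool", "arguments": {
  "slide": [
    [0,0,-0.008],
    [0,0,-0.02],
    [0,0,-0.032],
    [0,0,-0.04],
    [0,0,-0.042]
  ],
  "spin": [0,0,0,0,0],
  "grip": [0.8,0.8,0.8,0.8,0.8]
}}

```text
time_s: 13.75
tcp_pos: [0.6315, -0.2161, 0.0587]
ee_rot: [[-0.974, -0.225, 0.004], [-0.225, 0.974, -0.001], [-0.004, -0.002, -1.0]]
wrist_force: [0.9, -0.1, 0.7]
gripper_width: 0.338
gripper_force: 30.0
```

Call:
{"name": "servo_tool", "arguments": {
  "slide": [
    [-0.006,0.015,0],
    [-0.014,0.035,0],
    [-0.024,0.06,0],
    [-0.034,0.085,0],
    [-0.042,0.105,0]
  ],
  "spin": [0,0,0,0,0],
  "grip": [0.8,0.8,0.8,0.8,0.8]
}}

```text
time_s: 14.17
tcp_pos: [0.6472, -0.1017, 0.0556]
ee_rot: [[-0.974, -0.225, -0.001], [-0.225, 0.974, 0.0], [0.001, 0.001, -1.0]]
wrist_force: [0.8, -0.4, -0.3]
gripper_width: 0.336
gripper_force: 30.0
```

Call:
{"name": "servo_tool", "arguments": {
  "slide": [
    [-0.01,0.025,0],
    [-0.02,0.05,0],
    [-0.03,0.075,0],
    [-0.035,0.088,0],
    [-0.037,0.093,0]
  ],
  "spin": [0,0,0,0,0],
  "grip": [0.8,0.8,0.8,0.8,0.8]
}}

```text
time_s: 14.58
tcp_pos: [0.6626, -0.0023, 0.0556]
ee_rot: [[-0.974, -0.228, -0.0], [-0.228, 0.974, 0.0], [0.0, 0.0, -1.0]]
wrist_force: [0.2, -1.1, -0.8]
gripper_width: 0.333
gripper_force: 30.0
```

Call:
{"name": "servo_tool", "arguments": {
  "slide": [
    [0,0,0.008],
    [0,0,0.018],
    [0,0,0.028],
    [0,0,0.033],
    [0,0,0.035]
  ],
  "spin": [0,0,0,0,0],
  "grip": [0.8,0.8,0.8,0.8,0.8]
}}

```text
time_s: 15.0
tcp_pos: [0.6612, -0.0066, 0.0199]
ee_rot: [[-0.975, -0.224, -0.004], [-0.224, 0.975, -0.001], [0.004, -0.0, -1.0]]
wrist_force: [-4.1, -0.1, 9.3]
gripper_width: 0.337
gripper_force: 30.0
```

Call:
{"name": "servo_tool", "arguments": {
  "slide": [
    [0,0,0],
    [0,0,0.001],
    [0,0,0.0015],
    [0,0,0.002],
    [0,0,0.002]
  ],
  "spin": [0,0,0,0,0],
  "grip": [0.8,0.8,0.8,0.8,0.8]
}}

```text
time_s: 15.42
tcp_pos: [0.6624, -0.0062, 0.02]
ee_rot: [[-0.974, -0.225, -0.0], [-0.225, 0.974, -0.001], [0.001, -0.001, -1.0]]
wrist_force: [-1.7, -1.4, 6.2]
gripper_width: 0.337
gripper_force: 30.0
```

Contact with the floor. I release it and go to loupe A.

Call:
{"name": "servo_tool", "arguments": {
  "slide": [
    [0,0,0],
    [0,0,0],
    [0,0,0],
    [0,0,0],
    [0,0,0]
  ],
  "spin": [0,0,0,0,0],
  "grip": [0.6,0.5,0.4,0.35,0.35]
}}

```text
time_s: 15.83
tcp_pos: [0.6625, -0.0051, 0.0186]
ee_rot: [[-0.974, -0.225, -0.0], [-0.225, 0.974, -0.0], [0.0, 0.0, -1.0]]
wrist_force: [-0.0, -0.2, 0.4]
gripper_width: 0.601
gripper_force: 0.0
```

Call:
{"name": "servo_tool", "arguments": {
  "slide": [
    [0,0,0],
    [0,0,-0.015],
    [0,0,-0.04],
    [0,0,-0.065],
    [0,0,-0.08]
  ],
  "spin": [0,0,0,0,0],
  "grip": [0.35,0.35,0.35,0.35,0.35]
}}

```text
time_s: 16.25
tcp_pos: [0.6639, -0.005, 0.1017]
ee_rot: [[-0.974, -0.226, 0.004], [-0.226, 0.974, 0.0], [-0.004, -0.001, -1.0]]
wrist_force: [1.3, -0.5, 0.3]
gripper_width: 0.648
gripper_force: 0.0
```

```bash
python3 - <<'E'
from h import *
look(["loupe_1","round_dish"])
plan([(.54,-.045,.10,103),(.428,-.079,.10,103),(.428,-.079,.014,103)])
E
```

```text
loupe_1 spot [([0.656, -0.0101, 0.0395], 0.89)]
loupe_1 tip [([0.6632, -0.0106, -0.001], 0.65)]
round_dish spot [([0.6284, -0.0129, 0.0053], 0.9)]
round_dish tip [([0.6356, -0.0093, -0.0028], 0.81)]
t 16.5 tcp [ 0.6617 -0.0051  0.0978] ang 103.0 w 0.649 f 0.0
(0.54, -0.045, 0.1, 103) slide [ 0.1276 -0.0116 -0.0022] spin -0.0
(0.428, -0.079, 0.1, 103) slide [ 0.1168 -0.0079 -0.    ] spin 0
(0.428, -0.079, 0.014, 103) slide [0.    0.    0.086] spin 0
```

Call:
{"name": "servo_tool", "arguments": {
  "slide": [
    [0.02,-0.002,0],
    [0.045,-0.004,0],
    [0.075,-0.006,0],
    [0.105,-0.009,0],
    [0.128,-0.012,0]
  ],
  "spin": [0,0,0,0,0],
  "grip": [0.35,0.35,0.35,0.35,0.35]
}}

```text
time_s: 16.92
tcp_pos: [0.537, -0.0462, 0.0971]
ee_rot: [[-0.974, -0.224, -0.005], [-0.224, 0.974, -0.0], [0.005, 0.001, -1.0]]
wrist_force: [0.1, 0.3, 1.4]
gripper_width: 0.651
gripper_force: 0.0
```

Call:
{"name": "servo_tool", "arguments": {
  "slide": [
    [0.035,-0.002,0],
    [0.07,-0.004,0],
    [0.1,-0.006,0],
    [0.117,-0.008,0],
    [0.117,-0.008,0]
  ],
  "spin": [0,0,0,0,0],
  "grip": [0.35,0.35,0.35,0.35,0.35]
}}

```text
time_s: 17.33
tcp_pos: [0.423, -0.0807, 0.0976]
ee_rot: [[-0.975, -0.223, -0.006], [-0.223, 0.975, -0.0], [0.006, 0.001, -1.0]]
wrist_force: [-0.7, 0.5, -0.6]
gripper_width: 0.649
gripper_force: 0.0
```

Call:
{"name": "servo_tool", "arguments": {
  "slide": [
    [0,0,0.015],
    [0,0,0.04],
    [0,0,0.064],
    [0,0,0.08],
    [0,0,0.084]
  ],
  "spin": [0,0,0,0,0],
  "grip": [0.35,0.35,0.35,0.35,0.35]
}}

```text
time_s: 17.75
tcp_pos: [0.4265, -0.0799, 0.0119]
ee_rot: [[-0.974, -0.225, -0.007], [-0.225, 0.974, -0.001], [0.007, 0.0, -1.0]]
wrist_force: [-0.4, -0.0, 0.0]
gripper_width: 0.647
gripper_force: 0.0
```

Call:
{"name": "servo_tool", "arguments": {
  "slide": [
    [0,0,0],
    [0,0,0],
    [0,0,0],
    [0,0,0],
    [0,0,0]
  ],
  "spin": [0,0,0,0,0],
  "grip": [0.4,0.5,0.6,0.7,0.8]
}}

```text
time_s: 18.17
tcp_pos: [0.429, -0.0795, 0.0158]
ee_rot: [[-0.974, -0.225, 0.002], [-0.225, 0.974, 0.0], [-0.002, -0.0, -1.0]]
wrist_force: [-0.1, 0.4, -0.7]
gripper_width: 0.382
gripper_force: 0.2
```

Call:
{"name": "servo_tool", "arguments": {
  "slide": [
    [0,0,0],
    [0,0,0],
    [0,0,0],
    [0,0,0],
    [0,0,0]
  ],
  "spin": [0,0,0,0,0],
  "grip": [0.8,0.8,0.8,0.8,0.8]
}}

```text
time_s: 18.58
tcp_pos: [0.429, -0.0795, 0.0157]
ee_rot: [[-0.974, -0.225, 0.002], [-0.225, 0.974, 0.0], [-0.002, -0.0, -1.0]]
wrist_force: [-1.3, 1.1, 6.8]
gripper_width: 0.339
gripper_force: 30.0
```

```bash
python3 - <<'E'
from h import *
plan([(.428,-.079,.058,103),(.52,-.045,.058,103),(.611,-.016,.058,103)])
E
```

```text
t 18.58 tcp [ 0.429  -0.0795  0.0157] ang 103.0 w 0.339 f 30.00115156173706
(0.428, -0.079, 0.058, 103) slide [ 0.0008  0.0007 -0.0423] spin 0.0
(0.52, -0.045, 0.058, 103) slide [-0.0973  0.0124 -0.    ] spin 0
(0.611, -0.016, 0.058, 103) slide [-0.0952  0.0078 -0.    ] spin 0
```

Call:
{"name": "servo_tool", "arguments": {
  "slide": [
    [0,0,-0.008],
    [0,0,-0.02],
    [0,0,-0.032],
    [0,0,-0.04],
    [0,0,-0.042]
  ],
  "spin": [0,0,0,0,0],
  "grip": [0.8,0.8,0.8,0.8,0.8]
}}

```text
time_s: 19.0
tcp_pos: [0.4291, -0.0796, 0.0584]
ee_rot: [[-0.974, -0.225, 0.003], [-0.225, 0.974, 0.0], [-0.003, -0.0, -1.0]]
wrist_force: [0.8, -0.2, -0.1]
gripper_width: 0.335
gripper_force: 30.0
```

Call:
{"name": "servo_tool", "arguments": {
  "slide": [
    [-0.012,0.002,0],
    [-0.03,0.004,0],
    [-0.052,0.007,0],
    [-0.075,0.01,0],
    [-0.097,0.012,0]
  ],
  "spin": [0,0,0,0,0],
  "grip": [0.8,0.8,0.8,0.8,0.8]
}}

```text
time_s: 19.42
tcp_pos: [0.5216, -0.0455, 0.0562]
ee_rot: [[-0.974, -0.225, -0.001], [-0.225, 0.974, -0.0], [0.001, -0.0, -1.0]]
wrist_force: [0.5, -0.5, -0.8]
gripper_width: 0.336
gripper_force: 30.0
```

Call:
{"name": "servo_tool", "arguments": {
  "slide": [
    [-0.022,0.002,0],
    [-0.048,0.004,0],
    [-0.073,0.006,0],
    [-0.088,0.008,0],
    [-0.095,0.008,0]
  ],
  "spin": [0,0,0,0,0],
  "grip": [0.8,0.8,0.8,0.8,0.8]
}}

```text
time_s: 19.83
tcp_pos: [0.6133, -0.0159, 0.0555]
ee_rot: [[-0.974, -0.226, -0.0], [-0.226, 0.974, -0.0], [0.0, -0.0, -1.0]]
wrist_force: [-0.1, -0.4, -0.1]
gripper_width: 0.335
gripper_force: 30.0
```

Call:
{"name": "servo_tool", "arguments": {
  "slide": [
    [0,0,0.008],
    [0,0,0.018],
    [0,0,0.028],
    [0,0,0.033],
    [0,0,0.035]
  ],
  "spin": [0,0,0,0,0],
  "grip": [0.8,0.8,0.8,0.8,0.8]
}}

```text
time_s: 20.25
tcp_pos: [0.6087, -0.0176, 0.0208]
ee_rot: [[-0.974, -0.225, -0.005], [-0.225, 0.974, -0.001], [0.005, 0.0, -1.0]]
wrist_force: [-3.4, 0.2, 7.1]
gripper_width: 0.335
gripper_force: 30.0
```

Call:
{"name": "servo_tool", "arguments": {
  "slide": [
    [0,0,0],
    [0,0,0.001],
    [0,0,0.0015],
    [0,0,0.002],
    [0,0,0.002]
  ],
  "spin": [0,0,0,0,0],
  "grip": [0.8,0.8,0.8,0.8,0.8]
}}

```text
time_s: 20.67
tcp_pos: [0.6111, -0.017, 0.0208]
ee_rot: [[-0.974, -0.225, 0.001], [-0.225, 0.974, -0.0], [-0.001, -0.0, -1.0]]
wrist_force: [-0.8, 0.6, 5.4]
gripper_width: 0.337
gripper_force: 30.0
```

Call:
{"name": "servo_tool", "arguments": {
  "slide": [
    [0,0,0],
    [0,0,0],
    [0,0,0],
    [0,0,0],
    [0,0,0]
  ],
  "spin": [0,0,0,0,0],
  "grip": [0.6,0.5,0.4,0.35,0.35]
}}

```text
time_s: 21.08
tcp_pos: [0.6109, -0.017, 0.0197]
ee_rot: [[-0.974, -0.225, -0.0], [-0.225, 0.974, 0.0], [0.0, 0.0, -1.0]]
wrist_force: [-0.4, 0.9, 0.2]
gripper_width: 0.606
gripper_force: 0.0
```

Call:
{"name": "servo_tool", "arguments": {
  "slide": [
    [0,0,0],
    [0,0,-0.015],
    [0,0,-0.04],
    [0,0,-0.065],
    [0,0,-0.08]
  ],
  "spin": [0,0,0,0,0],
  "grip": [0.35,0.35,0.35,0.35,0.35]
}}

```text
time_s: 21.5
tcp_pos: [0.6122, -0.0169, 0.1025]
ee_rot: [[-0.974, -0.226, 0.003], [-0.226, 0.974, 0.0], [-0.003, -0.001, -1.0]]
wrist_force: [0.9, 0.4, -0.7]
gripper_width: 0.649
gripper_force: 0.0
```

```bash
python3 - <<'E'
from h import *
look(["loupe_1"])
plan([(.53,.042,.10,103),(.446,.100,.10,103),(.446,.1,.016,103)])
E
```

```text
loupe_1 spot [([0.6505, -0.0144, 0.0309], 0.96), ([0.6052, -0.0152, 0.0417], 0.91)]
loupe_1 tip [([0.6615, -0.0117, -0.0011], 0.73), ([0.6105, -0.0182, 0.0013], 0.73)]
t 21.65 tcp [ 0.6117 -0.0168  0.1013] ang 103.0 w 0.643 f 0.0
(0.53, 0.042, 0.1, 103) slide [0.0664 0.0756 0.0013] spin -0.0
(0.446, 0.1, 0.1, 103) slide [ 0.0688  0.0754 -0.    ] spin 0
(0.446, 0.1, 0.016, 103) slide [0.    0.    0.084] spin 0
```

Call:
{"name": "servo_tool", "arguments": {
  "slide": [
    [0.01,0.011,0],
    [0.024,0.027,0],
    [0.04,0.045,0],
    [0.054,0.061,0],
    [0.066,0.075,0]
  ],
  "spin": [0,0,0,0,0],
  "grip": [0.35,0.35,0.35,0.35,0.35]
}}

```text
time_s: 22.07
tcp_pos: [0.5275, 0.0414, 0.0983]
ee_rot: [[-0.974, -0.224, -0.003], [-0.224, 0.974, -0.001], [0.003, 0.0, -1.0]]
wrist_force: [-0.4, -0.2, -0.6]
gripper_width: 0.652
gripper_force: 0.0
```

Call:
{"name": "servo_tool", "arguments": {
  "slide": [
    [0.02,0.021,0],
    [0.042,0.046,0],
    [0.06,0.065,0],
    [0.069,0.075,0],
    [0.069,0.075,0]
  ],
  "spin": [0,0,0,0,0],
  "grip": [0.35,0.35,0.35,0.35,0.35]
}}

```text
time_s: 22.48
tcp_pos: [0.4426, 0.099, 0.0988]
ee_rot: [[-0.974, -0.227, -0.003], [-0.227, 0.974, -0.001], [0.004, -0.0, -1.0]]
wrist_force: [-0.2, -0.4, -0.6]
gripper_width: 0.648
gripper_force: 0.0
```

Call:
{"name": "servo_tool", "arguments": {
  "slide": [
    [0,0,0.015],
    [0,0,0.04],
    [0,0,0.064],
    [0,0,0.08],
    [0,0,0.084]
  ],
  "spin": [0,0,0,0,0],
  "grip": [0.35,0.35,0.35,0.35,0.35]
}}

```text
time_s: 22.9
tcp_pos: [0.4439, 0.0972, 0.0127]
ee_rot: [[-0.975, -0.224, -0.006], [-0.224, 0.975, -0.004], [0.007, -0.002, -1.0]]
wrist_force: [0.1, -0.5, -0.3]
gripper_width: 0.653
gripper_force: 0.0
```

Call:
{"name": "servo_tool", "arguments": {
  "slide": [
    [0,0,0],
    [0,0,0],
    [0,0,0],
    [0,0,0],
    [0,0,0]
  ],
  "spin": [0,0,0,0,0],
  "grip": [0.4,0.5,0.6,0.7,0.8]
}}

```text
time_s: 23.32
tcp_pos: [0.4462, 0.0991, 0.0168]
ee_rot: [[-0.974, -0.225, 0.002], [-0.225, 0.974, 0.001], [-0.002, 0.001, -1.0]]
wrist_force: [-0.7, -0.1, -0.5]
gripper_width: 0.382
gripper_force: 0.0
```

Call:
{"name": "servo_tool", "arguments": {
  "slide": [
    [0,0,0],
    [0,0,0],
    [0,0,0],
    [0,0,0],
    [0,0,0]
  ],
  "spin": [0,0,0,0,0],
  "grip": [0.85,0.85,0.85,0.85,0.85]
}}

```text
time_s: 23.73
tcp_pos: [0.4461, 0.0991, 0.0166]
ee_rot: [[-0.974, -0.225, 0.001], [-0.225, 0.974, 0.0], [-0.001, 0.0, -1.0]]
wrist_force: [-1.7, -0.7, 6.3]
gripper_width: 0.289
gripper_force: 30.0
```

```bash
python3 - <<'E'
from h import *
plan([(.446,.1,.06,103),(.48,.22,.06,103),(.51,.33,.06,103),(.535,.409,.06,103)])
E
```

```text
t 23.73 tcp [0.4461 0.0991 0.0166] ang 103.0 w 0.289 f 29.999384083785117
(0.446, 0.1, 0.06, 103) slide [-0.0001  0.0009 -0.0434] spin 0.0
(0.48, 0.22, 0.06, 103) slide [-0.0601  0.1093 -0.    ] spin 0
(0.51, 0.33, 0.06, 103) slide [-0.054   0.1004 -0.    ] spin 0
(0.535, 0.409, 0.06, 103) slide [-0.0421  0.0714 -0.    ] spin 0
```

Cell gripped (25 mm). I carry it to the far end of the long tray.

Call:
{"name": "servo_tool", "arguments": {
  "slide": [
    [0,0,-0.008],
    [0,0,-0.02],
    [0,0,-0.032],
    [0,0,-0.04],
    [0,0,-0.044]
  ],
  "spin": [0,0,0,0,0],
  "grip": [0.85,0.85,0.85,0.85,0.85]
}}

```text
time_s: 24.15
tcp_pos: [0.446, 0.099, 0.0611]
ee_rot: [[-0.974, -0.225, 0.002], [-0.225, 0.974, 0.001], [-0.002, 0.001, -1.0]]
wrist_force: [0.6, -0.3, -0.8]
gripper_width: 0.293
gripper_force: 30.0
```

Call:
{"name": "servo_tool", "arguments": {
  "slide": [
    [-0.008,0.015,0],
    [-0.019,0.035,0],
    [-0.032,0.058,0],
    [-0.046,0.084,0],
    [-0.06,0.109,0]
  ],
  "spin": [0,0,0,0,0],
  "grip": [0.85,0.85,0.85,0.85,0.85]
}}

```text
time_s: 24.57
tcp_pos: [0.4794, 0.2194, 0.0597]
ee_rot: [[-0.974, -0.224, -0.001], [-0.224, 0.974, -0.0], [0.001, -0.0, -1.0]]
wrist_force: [-0.1, 0.1, -1.0]
gripper_width: 0.287
gripper_force: 30.0
```

Call:
{"name": "servo_tool", "arguments": {
  "slide": [
    [-0.012,0.022,0],
    [-0.024,0.044,0],
    [-0.035,0.065,0],
    [-0.045,0.083,0],
    [-0.054,0.1,0]
  ],
  "spin": [0,0,0,0,0],
  "grip": [0.85,0.85,0.85,0.85,0.85]
}}

```text
time_s: 24.98
tcp_pos: [0.5096, 0.3291, 0.0594]
ee_rot: [[-0.974, -0.225, -0.001], [-0.225, 0.974, -0.001], [0.001, -0.0, -1.0]]
wrist_force: [0.7, 0.4, -0.5]
gripper_width: 0.288
gripper_force: 30.0
```

Call:
{"name": "servo_tool", "arguments": {
  "slide": [
    [-0.01,0.018,0],
    [-0.022,0.037,0],
    [-0.033,0.056,0],
    [-0.04,0.068,0],
    [-0.042,0.071,0]
  ],
  "spin": [0,0,0,0,0],
  "grip": [0.85,0.85,0.85,0.85,0.85]
}}

```text
time_s: 25.4
tcp_pos: [0.5349, 0.4086, 0.059]
ee_rot: [[-0.974, -0.226, -0.0], [-0.226, 0.974, -0.0], [0.0, -0.0, -1.0]]
wrist_force: [1.0, -0.0, -1.1]
gripper_width: 0.291
gripper_force: 30.0
```

Call:
{"name": "servo_tool", "arguments": {
  "slide": [
    [0,0,0.005],
    [0,0,0.015],
    [0,0,0.025],
    [0,0,0.033],
    [0,0,0.037]
  ],
  "spin": [0,0,0,0,0],
  "grip": [0.85,0.85,0.85,0.85,0.85]
}}

```text
time_s: 25.82
tcp_pos: [0.5337, 0.4049, 0.0216]
ee_rot: [[-0.974, -0.224, -0.003], [-0.224, 0.974, -0.003], [0.003, -0.003, -1.0]]
wrist_force: [-6.2, -3.3, 18.3]
gripper_width: 0.295
gripper_force: 30.0
```

Call:
{"name": "servo_tool", "arguments": {
  "slide": [
    [0,0,0],
    [0,0,0.001],
    [0,0,0.0015],
    [0,0,0.002],
    [0,0,0.002]
  ],
  "spin": [0,0,0,0,0],
  "grip": [0.85,0.85,0.85,0.85,0.85]
}}

```text
time_s: 26.23
tcp_pos: [0.5347, 0.4063, 0.0217]
ee_rot: [[-0.974, -0.225, 0.0], [-0.225, 0.974, -0.0], [0.0, -0.0, -1.0]]
wrist_force: [-1.7, -2.2, 3.7]
gripper_width: 0.288
gripper_force: 30.0
```

Call:
{"name": "servo_tool", "arguments": {
  "slide": [
    [0,0,0],
    [0,0,0],
    [0,0,0],
    [0,0,0],
    [0,0,0]
  ],
  "spin": [0,0,0,0,0],
  "grip": [0.75,0.65,0.55,0.45,0.4]
}}

```text
time_s: 26.65
tcp_pos: [0.5346, 0.4069, 0.0205]
ee_rot: [[-0.974, -0.225, -0.0], [-0.225, 0.974, 0.0], [0.0, 0.0, -1.0]]
wrist_force: [0.0, -0.6, -0.3]
gripper_width: 0.492
gripper_force: 0.0
```

Call:
{"name": "servo_tool", "arguments": {
  "slide": [
    [0,0,0],
    [0,0,-0.015],
    [0,0,-0.04],
    [0,0,-0.065],
    [0,0,-0.08]
  ],
  "spin": [0,0,0,0,0],
  "grip": [0.35,0.35,0.35,0.35,0.35]
}}

```text
time_s: 27.07
tcp_pos: [0.5357, 0.4076, 0.1036]
ee_rot: [[-0.974, -0.225, 0.003], [-0.225, 0.974, 0.002], [-0.003, 0.002, -1.0]]
wrist_force: [0.8, 1.4, 0.4]
gripper_width: 0.644
gripper_force: 0.0
```

```bash
python3 - <<'E'
from h import *
look(["cell_1","long_tray"])
plan([(.58,.31,.10,103),(.625,.210,.10,103),(.625,.21,.016,103)])
E
```

```text
cell_1 spot [([0.6161, 0.2205, 0.0232], 0.6), ([0.5297, 0.4051, 0.0513], 0.57)]
cell_1 tip [([0.628, 0.2117, -0.0], 0.95), ([0.5352, 0.4061, 0.0048], 0.85)]
long_tray spot [([0.5197, 0.3635, 0.003], 0.56)]
long_tray tip [([0.5244, 0.3769, 0.0033], 0.81)]
t 27.32 tcp [0.534  0.4062 0.0998] ang 103.0 w 0.652 f 0.0
(0.58, 0.31, 0.1, 103) slide [-0.0232 -0.1041 -0.0002] spin -0.0
(0.625, 0.21, 0.1, 103) slide [-0.0214 -0.1076 -0.    ] spin 0
(0.625, 0.21, 0.016, 103) slide [0.    0.    0.084] spin 0
```

Call:
{"name": "servo_tool", "arguments": {
  "slide": [
    [-0.004,-0.016,0],
    [-0.008,-0.038,0],
    [-0.013,-0.06,0],
    [-0.018,-0.083,0],
    [-0.023,-0.104,0]
  ],
  "spin": [0,0,0,0,0],
  "grip": [0.35,0.35,0.35,0.35,0.35]
}}

```text
time_s: 27.73
tcp_pos: [0.5803, 0.3082, 0.0992]
ee_rot: [[-0.974, -0.225, -0.003], [-0.225, 0.974, -0.002], [0.003, -0.001, -1.0]]
wrist_force: [-0.7, -0.6, -0.8]
gripper_width: 0.647
gripper_force: 0.0
```

Call:
{"name": "servo_tool", "arguments": {
  "slide": [
    [-0.006,-0.03,0],
    [-0.012,-0.062,0],
    [-0.018,-0.09,0],
    [-0.022,-0.107,0],
    [-0.022,-0.107,0]
  ],
  "spin": [0,0,0,0,0],
  "grip": [0.35,0.35,0.35,0.35,0.35]
}}

```text
time_s: 28.15
tcp_pos: [0.6265, 0.2067, 0.0992]
ee_rot: [[-0.975, -0.22, -0.003], [-0.22, 0.975, -0.002], [0.003, -0.001, -1.0]]
wrist_force: [-0.4, 0.1, -0.8]
gripper_width: 0.649
gripper_force: 0.0
```

Call:
{"name": "servo_tool", "arguments": {
  "slide": [
    [0,0,0.015],
    [0,0,0.04],
    [0,0,0.064],
    [0,0,0.08],
    [0,0,0.084]
  ],
  "spin": [0,0,0,0,0],
  "grip": [0.35,0.35,0.35,0.35,0.35]
}}

```text
time_s: 28.57
tcp_pos: [0.623, 0.2098, 0.0122]
ee_rot: [[-0.974, -0.224, -0.008], [-0.224, 0.975, -0.004], [0.008, -0.002, -1.0]]
wrist_force: [-1.0, 0.4, 0.1]
gripper_width: 0.653
gripper_force: 0.0
```

Call:
{"name": "servo_tool", "arguments": {
  "slide": [
    [0,0,0],
    [0,0,0],
    [0,0,0],
    [0,0,0],
    [0,0,0]
  ],
  "spin": [0,0,0,0,0],
  "grip": [0.4,0.5,0.6,0.7,0.8]
}}

```text
time_s: 28.98
tcp_pos: [0.6265, 0.2117, 0.0182]
ee_rot: [[-0.974, -0.225, 0.002], [-0.225, 0.974, 0.001], [-0.002, 0.001, -1.0]]
wrist_force: [0.7, -0.1, 0.5]
gripper_width: 0.384
gripper_force: 0.0
```

Call:
{"name": "servo_tool", "arguments": {
  "slide": [
    [0,0,0],
    [0,0,0],
    [0,0,0],
    [0,0,0],
    [0,0,0]
  ],
  "spin": [0,0,0,0,0],
  "grip": [0.85,0.85,0.85,0.85,0.85]
}}

```text
time_s: 29.4
tcp_pos: [0.6264, 0.2116, 0.0178]
ee_rot: [[-0.974, -0.225, 0.001], [-0.225, 0.974, 0.001], [-0.001, 0.0, -1.0]]
wrist_force: [-1.4, 0.7, 4.8]
gripper_width: 0.291
gripper_force: 30.0
```

```bash
python3 - <<'E'
from h import *
plan([(.626,.21,.06,103),(.57,.28,.06,103),(.513,.340,.06,103)])
E
```

```text
t 29.4 tcp [0.6264 0.2116 0.0178] ang 103.0 w 0.291 f 29.99860358890146
(0.626, 0.21, 0.06, 103) slide [ 0.0007 -0.0014 -0.0422] spin 0.0
(0.57, 0.28, 0.06, 103) slide [ 0.0388  0.0808 -0.    ] spin 0
(0.513, 0.34, 0.06, 103) slide [ 0.042   0.0713 -0.    ] spin 0
```

Call:
{"name": "servo_tool", "arguments": {
  "slide": [
    [0,0,-0.008],
    [0,0,-0.02],
    [0,0,-0.032],
    [0,0,-0.04],
    [0,0,-0.043]
  ],
  "spin": [0,0,0,0,0],
  "grip": [0.85,0.85,0.85,0.85,0.85]
}}

```text
time_s: 29.82
tcp_pos: [0.6271, 0.2118, 0.0625]
ee_rot: [[-0.974, -0.225, 0.003], [-0.225, 0.974, 0.002], [-0.004, 0.001, -1.0]]
wrist_force: [-0.4, 0.6, -0.5]
gripper_width: 0.289
gripper_force: 30.0
```

Call:
{"name": "servo_tool", "arguments": {
  "slide": [
    [0.005,0.01,0],
    [0.012,0.025,0],
    [0.02,0.043,0],
    [0.03,0.062,0],
    [0.039,0.08,0]
  ],
  "spin": [0,0,0,0,0],
  "grip": [0.85,0.85,0.85,0.85,0.85]
}}

```text
time_s: 30.23
tcp_pos: [0.5684, 0.2812, 0.0593]
ee_rot: [[-0.974, -0.225, -0.001], [-0.225, 0.974, -0.0], [0.001, -0.0, -1.0]]
wrist_force: [-0.2, 0.0, -0.4]
gripper_width: 0.289
gripper_force: 30.0
```

Call:
{"name": "servo_tool", "arguments": {
  "slide": [
    [0.011,0.018,0],
    [0.023,0.038,0],
    [0.033,0.056,0],
    [0.04,0.066,0],
    [0.042,0.07,0]
  ],
  "spin": [0,0,0,0,0],
  "grip": [0.85,0.85,0.85,0.85,0.85]
}}

```text
time_s: 30.65
tcp_pos: [0.5114, 0.3404, 0.0596]
ee_rot: [[-0.974, -0.227, -0.001], [-0.227, 0.974, -0.001], [0.001, -0.0, -1.0]]
wrist_force: [0.0, 0.3, -1.1]
gripper_width: 0.294
gripper_force: 30.0
```

Call:
{"name": "servo_tool", "arguments": {
  "slide": [
    [0,0,0.005],
    [0,0,0.015],
    [0,0,0.025],
    [0,0,0.032],
    [0,0,0.035]
  ],
  "spin": [0,0,0,0,0],
  "grip": [0.85,0.85,0.85,0.85,0.85]
}}

```text
time_s: 31.07
tcp_pos: [0.5129, 0.3374, 0.0227]
ee_rot: [[-0.975, -0.223, -0.003], [-0.223, 0.975, -0.003], [0.003, -0.002, -1.0]]
wrist_force: [-4.7, -2.1, 15.3]
gripper_width: 0.291
gripper_force: 30.0
```

Call:
{"name": "servo_tool", "arguments": {
  "slide": [
    [0,0,0],
    [0,0,0.001],
    [0,0,0.0015],
    [0,0,0.003],
    [0,0,0.003]
  ],
  "spin": [0,0,0,0,0],
  "grip": [0.85,0.85,0.85,0.85,0.85]
}}

```text
time_s: 31.48
tcp_pos: [0.5137, 0.3393, 0.0228]
ee_rot: [[-0.974, -0.225, 0.001], [-0.225, 0.974, 0.0], [-0.001, 0.0, -1.0]]
wrist_force: [-0.2, 0.1, 3.2]
gripper_width: 0.29
gripper_force: 30.0
```

Call:
{"name": "servo_tool", "arguments": {
  "slide": [
    [0,0,0],
    [0,0,0],
    [0,0,0],
    [0,0,0],
    [0,0,0]
  ],
  "spin": [0,0,0,0,0],
  "grip": [0.75,0.65,0.55,0.45,0.4]
}}

```text
time_s: 31.9
tcp_pos: [0.5132, 0.3392, 0.0217]
ee_rot: [[-0.974, -0.225, -0.0], [-0.225, 0.974, -0.0], [0.0, -0.0, -1.0]]
wrist_force: [0.3, 0.4, -0.4]
gripper_width: 0.497
gripper_force: 0.0
```

Call:
{"name": "servo_tool", "arguments": {
  "slide": [
    [0,0,0],
    [0,0,-0.015],
    [0,0,-0.045],
    [0,0,-0.085],
    [0,0,-0.12]
  ],
  "spin": [0,0,0,0,0],
  "grip": [0.4,0.4,0.4,0.4,0.4]
}}

```text
time_s: 32.32
tcp_pos: [0.5132, 0.339, 0.1432]
ee_rot: [[-0.974, -0.225, -0.0], [-0.225, 0.974, -0.001], [0.001, -0.001, -1.0]]
wrist_force: [1.3, 0.8, 0.4]
gripper_width: 0.599
gripper_force: 0.0
```

Call:
{"name": "servo_tool", "arguments": {
  "slide": [
    [0,0,-0.03],
    [0.02,0,-0.06],
    [0.04,0,-0.09],
    [0.06,0,-0.1],
    [0.06,0,-0.1]
  ],
  "spin": [0,0,0,0,0],
  "grip": [0.4,0.4,0.4,0.4,0.4]
}}

```text
time_s: 32.73
tcp_pos: [0.4536, 0.326, 0.2463]
ee_rot: [[-0.974, -0.226, 0.004], [-0.226, 0.974, 0.006], [-0.005, 0.004, -1.0]]
wrist_force: [0.5, 0.2, -0.2]
gripper_width: 0.595
gripper_force: 0.0
```

```bash
python3 - <<'E'
from h import *
for n in("scene","side"):
    c=capture(n)
    for t in["cell_1","loupe_1","movement","oil_bottle"]: print(n,t,[(np.round(o["point"],3).tolist(),round(o["conf"],2)) for o in tip_of(t,n)])
    if n=="side": im=c["pixels"]
cv2.imwrite("pics/end.png",cv2.resize(im[120:345,230:390],None,fx=2.6,fy=2.6,interpolation=cv2.INTER_CUBIC))
E
```

```text
scene cell_1 [([0.511, 0.338, 0.005], 0.62), ([0.534, 0.406, 0.003], 0.42)]
scene loupe_1 [([0.66, -0.004, 0.004], 0.74), ([0.351, -0.083, -0.001], 0.72), ([0.447, -0.167, -0.002], 0.67), ([0.533, 0.407, 0.006], 0.63), ([0.363, -0.15, 0.004], 0.62)]
scene movement [([0.539, -0.368, 0.006], 0.75)]
scene oil_bottle [([0.388, 0.267, -0.0], 0.58), ([0.532, 0.408, 0.004], 0.15)]
side cell_1 [([0.39, 0.265, -0.005], 0.6), ([0.511, 0.338, 0.003], 0.53), ([0.536, 0.406, 0.01], 0.49)]
side loupe_1 [([0.665, -0.003, 0.003], 0.64), ([0.368, -0.15, -0.002], 0.64), ([0.442, -0.176, 0.002], 0.45), ([0.351, -0.086, -0.001], 0.43)]
side movement []
side oil_bottle [([0.392, 0.265, -0.006], 0.73)]
```

View pics/end.png

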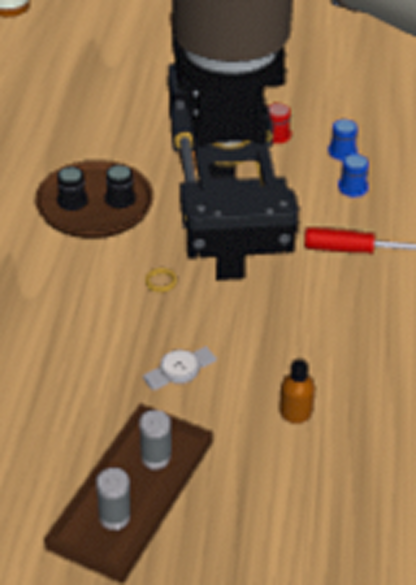

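Both cells stand in the long tray at crop (155,440) and (115,500). Both loupes stand in the dish at (70,188) and (120,186), and the bottle at (297,395) is untouched. The arm is clear, so I hand the job in.

```bash
python3 -c "
from station import *
print(finish_job())"
```

```text
the job is handed in; nothing more can be done
None
```

I handed the job in at about 33 s of the 115 s allowed: by the last pictures, both cells stand in the long tray, both loupes stand in the round dish, the movement lies flat in the square tray with its shaft up, and the oil bottle hasn't moved; the verdict was not shown.

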